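# Sort out the amp caster whose swivel drags

## Robot

A 6-joint arm with a two-finger parallel gripper is mounted at the origin on the work surface. World frame = base frame: x ahead of the robot, y to its left, z up, the work surface at z = 0. Lengths are in m, angles in rad, forces in N, time in s.
With the tool pointing down it reaches from about 0.375 to 0.975 m from the base axis. Payload 3.8 kg.
Tool frame: the origin (TCP) lies on the centre line of the jaws, within the pads' length; the fingertips stand 14 mm ahead of it and the grasp point (between the pads) lies 5 mm behind it; z points along the fingers, y is the line along which they close (so a half turn about z gives the same grasp; the last joint's range is limited). The gripper opens to 85 mm and grips with 20 to 120 N. Pads are 22 mm wide; open, the fingers measure 114 mm over their backs; the gripper's body (76 mm by 85 mm) begins 54 mm behind the grasp point. The pads swing forward as they close: fully open they stand 13 mm farther back than shut.
Start: joints at [-0.037, 0.264, 1.604, -0, 1.274, -0.037], TCP at [0.675, -0, 0.245] pointing down, gripper open.
Joint ranges: [-2.63, 2.63], [-0.94, 2.18], [0.31, 2.57], [-1.31, 4.45], [0, 2.66], [-2.55, 2.55]. Speed limits (rad/s): [2.57, 2.57, 3.14, 3.14, 3.14, 3.14].

## Interface

Orientations are given as a rotation vector (axis times angle).
In Python, from workcell import bot, eyes, spot_in gives the robot as it stands.
- The arm moves only by the tool carry_out, never from a script. Its argument "series" is text: rows parted by semicolons, each of 4 numbers parted by spaces: the shift along the world's x, y, z in m, then the turn about the world's z in degrees. In form: tx ty tz roll; .... A call has 1 to 20 rows; each row shifts and turns the commanded pose from where the row before left it; what a row does not reach is not made up. A row lasts 1/8 s, in which the tool goes at most 62.5 mm and 10.7 degrees, less where a joint would pass 70% of its speed; a pose out of reach is approached as far as the arm can. A call is refused whole if a number of a shift passes 0.0625 or a number of a turn 10.7, either way. A call with a gripper value outside its range is refused whole. "jaw" is the gripper command: -1 is shut, 1 is fully open, values between are in proportion, set as the call begins (left out, the last holds). The fingers move at their own pace and stop on an object; "grip_force" is the grip in N (left out, the last holds). Time passes only in rows, so rows that do not move let the fingers close. It gives the time, the measured TCP pose, the force, the opening and the grip force at its end, in the units of the state.
- bot.read_state(): the state, without advancing time (a new reading comes with each control period).
- eyes.read_camera(name): name is "scene" or "side" or "wrist"; returns (picture, depth): 480x640x3 uint8, blue, green, red; 480x640 float32, m along the optical axis (not along the pixel's ray), 0 where there is no reading.
- eyes.get_calibration(name): a dict with "K" (3x3 intrinsics, pixels), "distortion" ([k1, k2, p1, p2, k3] as OpenCV has them; the pictures are not rectified), "position" and "rotation" of the camera in the world; the wrist camera has in their place "T_tool_cam" (4x4, takes a point from camera to tool coordinates, whose origin is the TCP and whose axes are the flange's). Camera axes: x right, y down, z forward; pixel columns grow to the right and rows downward; lengths in m; the calibration is good to about 2 mm. A picture is of the moment at which its call begins: read the wrist's pose just before it. get_calibration takes no time and is no camera call.
- bot.finish_job(): hands the job in; it is judged then, once.
Trained networks look in the newest picture that a camera, given by its name, has taken for a name from the list of things; names that differ only in an ending like _2 or _b are one class to them, and where a whole thing is asked for, a point or a joint stands for the part that bears it (a point fixed in the world has none). Each returns a list of dicts, best first, with "score" (0 to 1); they miss things now and then, are a little off and sometimes report something else, mostly with a low value. They report only what shows in the picture. A call takes as long as a camera call. They do not tell look-alikes from the thing itself.
- spot_in(camera, target): "rect" ([centre column, centre row, width, height] in pixels, round what is visible of it).
The state is a dict: "time": time; "q": joint angles; "joint_vel": joint speeds; "joint_torque": joint torques, N m; "tool_pos": TCP position; "tcp_rot": TCP orientation; "wrist_force": force on the tool from outside, world axes, zero at the start; "torque": the same for the moment, N m; "width": opening from 0.0 (shut) to 1.0 (fully open); "grip_force": force on a finger pad.
Only numpy, scipy, OpenCV 4.12 (cv2) and the standard library are available. Lean on these libraries where they do the work, as an engineer would, in place of code of your own. Each camera call takes 0.05 s, during which the arm holds its last target. There are 200 camera calls.

## Task

One of the three amplifier casters standing upside down in the bench board has a dragging swivel bearing; they look alike, so it must be found by feel. Swivel each caster's fork about a quarter turn and leave it turned, feeling how hard it turns and without pressing or wrenching the caster against its nest; then lift the dragging one out and set it down gently in the wooden tray, still plate-down. Leave the two good casters in their nests and do not disturb the things around.

Things in the scene. Friction and masses are not known exactly. Their poses are not given: they have to be found in the camera images.
- board: Fixed plywood board 100 x 360 mm, 12 mm thick, long side along its y; origin at the centre of its underside, z up. On its top are three square nests in a row at y = -120, 0 and +120 mm: 67 mm wide inside, walls 8 mm thick and 7 mm high (top 19 mm above the table). A caster plate lies in each with 1.5 mm play all round; a hard or off-centre grip wedges it there, so take the fork lightly (20 to 30 N).
- tray: Fixed open tray of dark wood, 170 x 170 mm outside, 26 mm high, walls and floor 5 mm thick; origin at the centre of its underside on the table. Empty at the start. It may be on either side of the board.
- caster_a: One of three like steel plate casters lying wheel up, 0.3 kg, 70 mm high; which nest it is in varies. Origin: underside centre of its 64 x 64 x 4 mm plate (on the board, 12 mm up), z up along the swivel axis. A swivel race (diameter 48, up to 16 mm) carries the fork: no stops, stays where left, takes under 0.05 N m to turn if good, about 0.25 if dragging, at any angle. Which one drags is not told.
- fork_a (a point): Point on the swivel axis of caster_a midway between its fork legs, 40 mm above the plate's underside: a good place to grasp. Turns with the fork: x level towards the wheel side, y across the legs, z up. Legs: flat upright plates, 34 mm over their outsides, from x = -16 to +34 mm, from 24 mm below this point to 16 mm above it.
- wheel_a (a point): Centre of the wheel of caster_a (black rubber, diameter 48, 22 mm wide, held between the fork legs, brake on so that it does not roll), 20 mm off the swivel axis and 46 mm above the underside of the plate. It swings round as the fork swivels; start direction varies.
- caster_b: One of three like steel plate casters lying wheel up, 0.3 kg, 70 mm high; which nest it is in varies. Origin: underside centre of its 64 x 64 x 4 mm plate (on the board, 12 mm up), z up along the swivel axis. A swivel race (diameter 48, up to 16 mm) carries the fork: no stops, stays where left, takes under 0.05 N m to turn if good, about 0.25 if dragging, at any angle. Which one drags is not told.
- fork_b (a point): Point on the swivel axis of caster_b midway between its fork legs, 40 mm above the plate's underside: a good place to grasp. Turns with the fork: x level towards the wheel side, y across the legs, z up. Legs: flat upright plates, 34 mm over their outsides, from x = -16 to +34 mm, from 24 mm below this point to 16 mm above it.
- wheel_b (a point): Centre of the wheel of caster_b (black rubber, diameter 48, 22 mm wide, held between the fork legs, brake on so that it does not roll), 20 mm off the swivel axis and 46 mm above the underside of the plate. It swings round as the fork swivels; start direction varies.
- caster_c: One of three like steel plate casters lying wheel up, 0.3 kg, 70 mm high; which nest it is in varies. Origin: underside centre of its 64 x 64 x 4 mm plate (on the board, 12 mm up), z up along the swivel axis. A swivel race (diameter 48, up to 16 mm) carries the fork: no stops, stays where left, takes under 0.05 N m to turn if good, about 0.25 if dragging, at any angle. Which one drags is not told.
- fork_c (a point): Point on the swivel axis of caster_c midway between its fork legs, 40 mm above the plate's underside: a good place to grasp. Turns with the fork: x level towards the wheel side, y across the legs, z up. Legs: flat upright plates, 34 mm over their outsides, from x = -16 to +34 mm, from 24 mm below this point to 16 mm above it.
- wheel_c (a point): Centre of the wheel of caster_c (black rubber, diameter 48, 22 mm wide, held between the fork legs, brake on so that it does not roll), 20 mm off the swivel axis and 46 mm above the underside of the plate. It swings round as the fork swivels; start direction varies.
- oiler: Bystander: white oil bottle, diameter 36, 90 mm high; origin at the centre of its underside.
- metronome: Bystander: dark wooden metronome, 75 x 75 mm foot, 118 mm high; origin at the centre of its underside.
- screwdriver: Bystander: screwdriver lying on the table; origin under its middle.
Mind the look-alikes: they are no part of the job. What is shaped like the caster_c but green is not meant. Leave any orange look-alike of the caster_b alone.

How it is judged:
By the outcome, as a careful person would: the job done as asked, in the order asked, and still so for the second after the job is handed in, with the robot touching nothing.
It also fails if it takes over 72 s, if anything falls off the work surface, if the arm or the gripper's body presses on something with over 40 N, if the wrist force passes 120 N, or if a joint passes its speed limit or range.

## Working session

There is one attempt and no reset: what is moved stays moved. The work goes in short steps, Python scripts to look and compute and a tool call to move; the robot and the scene stay as the last step left them, time stands still between calls to the robot, and variables do not carry over. Pictures are saved under pics/ and viewed, at most 10 in all, crops included, and the job is handed in when it is done.

Besides the shell and the picture viewer there is one more tool, called after "Emit:" as a command line: name --argument value ..., lists and objects as JSON in quotes. carry_out: Moves the arm, as the interface text tells. Its arguments: {"type":"object","properties":{"series":{"type":"string"},"jaw":{"type":"number"},"grip_force":{"type":"number"}},"required":["series"]}

```bash
ls; mkdir -p pics; cat > h.py <<'E'
import numpy as np, cv2
from scipy.spatial.transform import Rotation as R
from workcell import bot, eyes, spot_in
def cam(name):
    s=bot.read_state(); p,d=eyes.read_camera(name); c=eyes.get_calibration(name)
    if name=='wrist':
        T=np.eye(4); T[:3,:3]=R.from_rotvec(s['tcp_rot']).as_matrix(); T[:3,3]=s['tool_pos']; T=T@np.array(c['T_tool_cam'])
    else:
        T=np.eye(4); r=np.array(c['rotation']); T[:3,:3]=r if r.shape==(3,3) else R.from_rotvec(r).as_matrix(); T[:3,3]=c['position']
    return p,d,np.array(c['K'],float),np.array(c['distortion'],float),T
def world(d,K,D,T):
    h,w=d.shape; g=np.stack(np.meshgrid(np.arange(w),np.arange(h)),-1).reshape(-1,1,2).astype(float)
    u=cv2.undistortPoints(g,K,D).reshape(h,w,2)
    P=np.concatenate([u,np.ones((h,w,1))],-1)*d[...,None]
    W=P@T[:3,:3].T+T[:3,3]; W[d<=0]=np.nan
    return W
E
python3 - <<'E'
from h import *
for n in ['scene','wrist']:
    p,d,K,D,T=cam(n); cv2.imwrite(f'pics/{n}0.png',p); W=world(d,K,D,T); np.save(f'{n}0.npy',W)
    print(n,T[:3,3].round(3))
    for t in ['board','tray','caster_a','wheel_a','oiler','metronome','screwdriver']:
        for r in spot_in(n,t)[:6]:
            x,y=map(int,r['rect'][:2]); print(t,round(r['score'],2),np.round(r['rect']).astype(int),W[min(max(y,0),479),min(max(x,0),639)].round(3))
s=bot.read_state(); print({k:np.round(v,3) for k,v in s.items()})
E
```

```text
pics
scene [ 1.021 -0.284  0.886]
board 0.58 [260 286 180 114] [ 0.533 -0.14   0.024]
tray 0.93 [427 205  74  88] [0.537 0.288 0.007]
caster_a 0.93 [201 301  52  43] [ 0.524 -0.255  0.062]
caster_a 0.83 [133 338  41  46] [ 0.519 -0.389  0.045]
caster_a 0.69 [314 248  41  50] [ 0.516 -0.     0.03 ]
caster_a 0.64 [307 185  40  32] [0.382 0.064 0.06 ]
caster_a 0.6 [259 274  35  45] [ 0.531 -0.133  0.066]
caster_a 0.59 [256 211  31  41] [ 0.357 -0.056  0.022]
wheel_a 0.96 [135 332  38  35] [ 0.514 -0.381  0.057]
wheel_a 0.86 [313 242  18  36] [ 0.524 -0.008  0.071]
wheel_a 0.79 [307 180  20  33] [0.373 0.067 0.07 ]
wheel_a 0.71 [266 269  36  34] [ 0.531 -0.118  0.067]
wheel_a 0.64 [253 206  25  35] [ 0.366 -0.063  0.053]
wheel_a 0.58 [193 298  41  30] [ 0.518 -0.265  0.077]
oiler 0.77 [258 378  21  35] [ 0.713 -0.232  0.068]
oiler 0.62 [312 243  21  35] [ 0.526 -0.01   0.067]
oiler 0.23 [261 284 182 113] [ 0.532 -0.136  0.028]
metronome 0.81 [382 322  54  58] [ 0.749 -0.002  0.093]
screwdriver 0.63 [462 287  48  86] [0.748 0.2   0.027]
screwdriver 0.42 [382 322  49  58] [ 0.751 -0.002  0
[... 750 characters left out ...]
.055  0.051]
oiler 0.75 [341 384  30  46] [ 0.702 -0.211  0.043]
metronome 0.77 [376 193  91  88] [0.719 0.036 0.117]
screwdriver 0.74 [375 191  93  84] [0.719 0.037 0.113]
screwdriver 0.58 [432  18 111  36] [0.781 0.185 0.021]
{'time': np.float64(0.8), 'q': array([-0.037,  0.264,  1.604,  0.   ,  1.274, -0.037]), 'joint_vel': array([ 0.   ,  0.002,  0.   ,  0.   , -0.002, -0.   ]), 'joint_torque': array([ -0.   , -51.498, -36.77 ,  -0.   ,   0.   ,   0.   ]), 'tool_pos': array([ 0.675, -0.   ,  0.245]), 'tcp_rot': array([2.221, 2.221, 0.   ]), 'wrist_force': array([ 0.093, -0.168,  0.308]), 'torque': array([-0.004,  0.012,  0.039]), 'grip_force': np.float64(0.0), 'width': np.float64(1.001)}
```

```bash
python3 - <<'E'
import cv2
p=cv2.imread('pics/scene0.png'); cv2.imwrite('pics/scene0c.png',cv2.resize(p[150:420,90:510],None,fx=1.9,fy=1.9,interpolation=cv2.INTER_CUBIC))
E
```

```text
(no output)
```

View pics/scene0c.png

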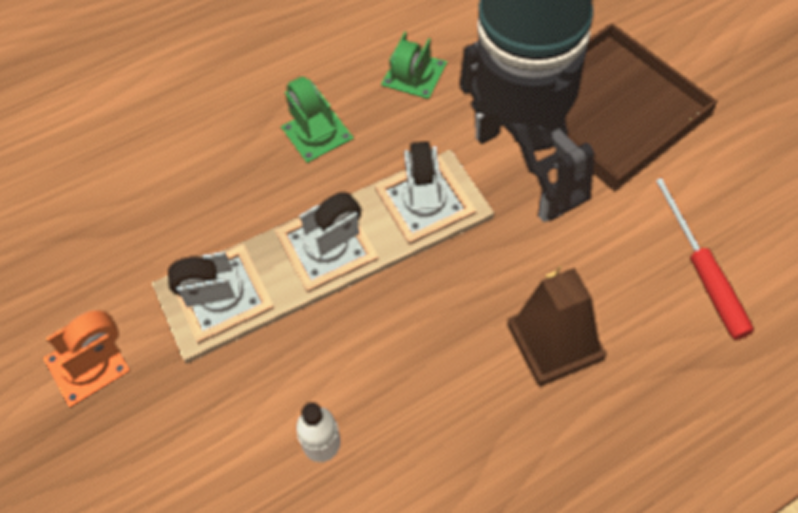

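View pics/wrist0.png

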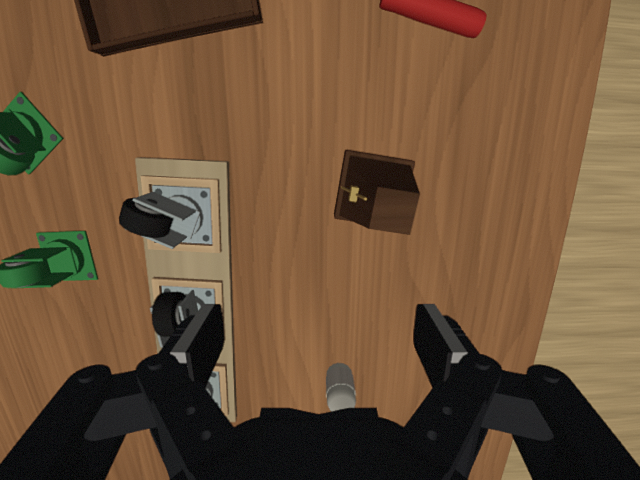

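```bash
cat >> h.py <<'E'
def boardfit(W,z0=0.016,z1=0.022,box=(0.42,0.64,-0.36,0.10),draw=None):
    Q=W.reshape(-1,3); Q=Q[np.isfinite(Q).all(1)]
    Q=Q[(Q[:,0]>box[0])&(Q[:,0]<box[1])&(Q[:,1]>box[2])&(Q[:,1]<box[3])]
    return Q
E
python3 - <<'E'
from h import *
for n in ['scene','wrist']:
    W=np.load(f'{n}0.npy'); Q=boardfit(W)
    z=Q[:,2]; print(n,len(Q),'table z',np.median(z[z<0.006]).round(4), np.histogram(z,bins=np.arange(-.004,.09,.002))[0])
    B=Q[(z>0.009)&(z<0.024)]
    H=np.zeros((480,240),np.uint8)
    ij=((B[:,:2]-[0.42,-0.36])/0.001).astype(int); H[np.clip(ij[:,1],0,479),np.clip(ij[:,0],0,239)]=255
    H=cv2.morphologyEx(H,cv2.MORPH_CLOSE,np.ones((5,5))); H=cv2.morphologyEx(H,cv2.MORPH_OPEN,np.ones((3,3)))
    c=max(cv2.findContours(H,0,2)[0],key=cv2.contourArea); r=cv2.minAreaRect(c)
    print(r, np.array(r[0])*0.001+[0.42,-0.36])
    T=Q[(z>0.05)&(z<0.1)]
    ij=((T[:,:2]-[0.42,-0.36])/0.001).astype(int); V=cv2.cvtColor(H//3,cv2.COLOR_GRAY2BGR)
    V[np.clip(ij[:,1],0,479),np.clip(ij[:,0],0,239)]=(0,255,255)
    cv2.imwrite(f'pics/top_{n}.png',V)
a=[cv2.imread(f'pics/top_{n}.png') for n in('scene','wrist')]
cv2.imwrite('pics/top.png',np.hstack(a)[::-1])
E
```

```text
scene 22744 table z 0.0012 [ 337 2835 5957 3466  613  108  138  575 1383 1064  735  773  601  192
   53   79  123  187  187   75   39   37   40   50   40   45   48   48
   53   51   67   48   78   69   89  122  152  120   91   73   83  106
  153  141   19    1]
((95.48648071289062, 233.08108520507812), (359.2348937988281, 102.28190612792969), 86.93350982666016) [ 0.51548648 -0.12691891]
wrist 63703 table z 0.0 [  104 14299 15129   282   106   126   145  2870  3209  1086  1376  2133
   294    50    54   172   169   389    99    72    68    62    74    65
    73    71    83    77    87    81   117   115   137   166   172   337
   311   200   189   222   240   343   548   131     1     0]
((96.14541625976562, 234.7362060546875), (359.3672790527344, 101.36421966552734), 86.9581527709961) [ 0.51614542 -0.12526379]
```

View pics/top.png

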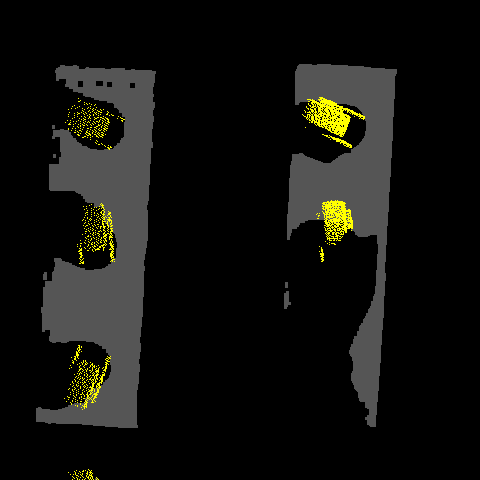

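Emit:
carry_out --series "-0.03 -0.04 0 0; -0.03 -0.05 0 0; -0.03 -0.05 0 0; -0.03 -0.05 0 0; -0.02 -0.04 0 0; -0.02 -0.02 0 0; 0 0 0 0"

```text
time: 1.68
tool_pos: [0.5139, -0.2514, 0.2455]
tcp_rot: [2.225, 2.218, -0.0]
wrist_force: [0.1, 0.1, 0.3]
width: 0.997
grip_force: 0.0
```

```bash
python3 - <<'E'
from h import *
p,d,K,D,T=cam('wrist'); cv2.imwrite('pics/w1.png',p); W=world(d,K,D,T); np.save('w1.npy',W)
Q=boardfit(W,box=(0.42,0.64,-0.36,0.10)); z=Q[:,2]
B=Q[(z>0.009)&(z<0.024)]
H=np.zeros((480,240),np.uint8)
ij=((B[:,:2]-[0.42,-0.36])/0.001).astype(int); H[np.clip(ij[:,1],0,479),np.clip(ij[:,0],0,239)]=255
H=cv2.morphologyEx(H,cv2.MORPH_CLOSE,np.ones((5,5))); H=cv2.morphologyEx(H,cv2.MORPH_OPEN,np.ones((3,3)))
c=max(cv2.findContours(H,0,2)[0],key=cv2.contourArea); r=cv2.minAreaRect(c)
cb=np.array(r[0])*0.001+[0.4205,-0.3595]; print(r,cb)
u=np.array([np.sin(np.radians(3.05)),np.cos(np.radians(3.05))])
for k in(-1,0,1):
    n=np.array([0.516,-0.1258])+0.12*k*u
    def sel(a,b): 
        q=Q[(z>a)&(z<b)]; return q[np.hypot(*(q[:,:2]-n).T)<0.055]
    t=sel(0.045,0.1)  # wheel+legs
    rect=cv2.minAreaRect(t[:,:2].astype(np.float32)*1000)
    top=sel(0.074,0.1); w=top[:,:2].mean(0)-n
    lg=sel(0.062,0.0695); 
    print(k,n.round(4),len(t),'rect',np.round(rect[0],1),np.round(rect[1],1),round(rect[2],1),'wheeltop off',w.round(4),np.degrees(np.arctan2(w[1],w[0])).round(1))
    V=np.zeros((120,120,3),np.uint8)
    for a,b,cl in((.0,.03,(60,60,60)),(.03,.06,(255,0,0)),(.06,.071,(0,255,0)),(.071,.1,(0,0,255))):
        q=sel(a,b); i=((q[:,:2]-n)*1000+60).astype(int); i=np.clip(i,0,119); V[i[:,1],i[:,0]]=cl
    V[60,60]=(255,255,255); cv2.imwrite(f'pics/n{k}.png',cv2.resize(V[::-1],(250,250),interpolation=0))
cv2.imwrite('pics/n.png',np.vstack([np.hstack([cv2.imread(f'pics/n{k}.png') for k in(-1,0,1)]),cv2.resize(p[60:400,:],(750,340*750//640))[:350]]))
E
```

```text
((92.7581787109375, 183.52659606933594), (258.5415344238281, 100.87976837158203), 86.90594482421875) [ 0.51325818 -0.1759734 ]
-1 [ 0.5096 -0.2456] 1700 rect [ 504.8 -257.5] [58.6 35.9] 70.6 wheeltop off [-0.0068 -0.0167] -112.0
0 [ 0.516  -0.1258] 2475 rect [ 514.6 -112.5] [35.8 59.2] 3.9 wheeltop off [-0.0016  0.0194] 94.7
1 [ 0.5224 -0.006 ] 0 rect [0. 0.] [0. 0.] 0.0 wheeltop off [nan nan] nan<stdin>:17: RuntimeWarning: Mean of empty slice.
  ret = um.true_divide(
```

View pics/n.png

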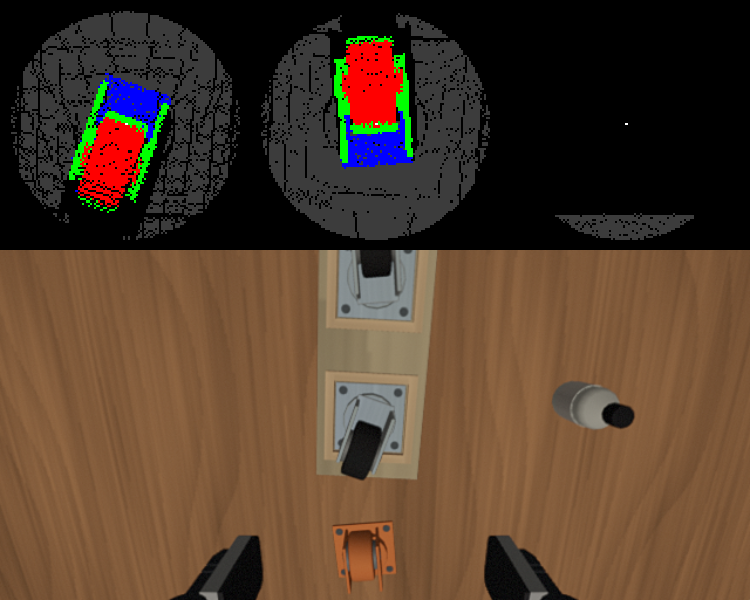

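Emit:
carry_out --series "-0.003 0.003 -0.04 -9.7; -0.0025 0.0025 -0.04 -9.7; 0 0 -0.02 0; 0 0 0 0" --jaw 0.5 --grip_force 22

```text
time: 2.22
tool_pos: [0.5087, -0.2426, 0.1431]
tcp_rot: [-2.559, -1.815, 0.003]
wrist_force: [0.4, 0.4, 0.8]
width: 0.747
grip_force: 0.0
```

```bash
cat > look.py <<'E'
from h import *
import sys
nx,ny=float(sys.argv[1]),float(sys.argv[2])
p,d,K,D,T=cam('wrist'); W=world(d,K,D,T); s=bot.read_state()
Q=W.reshape(-1,3); Q=Q[np.isfinite(Q).all(1)]; n=np.array([nx,ny])
q=Q[(Q[:,2]>.05)&(Q[:,2]<.087)&(np.hypot(*(Q[:,:2]-n).T)<.055)]
r=cv2.minAreaRect(q[:,:2].astype(np.float32)*1000); print('rect',np.round(r[0],1),np.round(r[1],1),round(r[2],1),len(q))
c=np.array(r[0]); a=np.radians(r[2]+(0 if r[1][0]>r[1][1] else 90)); e=np.array([np.cos(a),np.sin(a)])
w=Q[(Q[:,2]>.074)&(Q[:,2]<.087)&(np.hypot(*(Q[:,:2]-n).T)<.055)][:,:2].mean(0)-n
if e@w<0:e=-e
print('dir',np.degrees(np.arctan2(e[1],e[0])).round(1),'axis',(c-14*e).round(1),'tooly',(np.degrees(np.arctan2(*R.from_rotvec(s['tcp_rot']).as_matrix()[1::-1,1]))).round(2))
for i in range(4): s=bot.read_state(); print(s['time'],np.round(s['tool_pos'],4),s['wrist_force'].round(2) if hasattr(s['wrist_force'],'round') else s['wrist_force'],np.round(s['torque'],3))
if len(sys.argv)>3: cv2.imwrite('pics/'+sys.argv[3],p)
E
python3 look.py 0.5095 -0.2445
```

```text
rect [ 505.6 -256.8] [56.6 35.5] 70.1 3326
dir -109.9 axis [ 510.4 -243.6] tooly -19.32
2.275 [ 0.5098 -0.2434  0.1448] [-1.09  0.08  0.6 ] [-0.03  -0.038 -0.024]
2.275 [ 0.5098 -0.2434  0.1448] [-1.09  0.08  0.6 ] [-0.03  -0.038 -0.024]
2.275 [ 0.5098 -0.2434  0.1448] [-1.09  0.08  0.6 ] [-0.03  -0.038 -0.024]
2.275 [ 0.5098 -0.2434  0.1448] [-1.09  0.08  0.6 ] [-0.03  -0.038 -0.024]
```

Emit:
carry_out --series "0 0 -0.04 0; 0 0 -0.03 0; 0 0 -0.018 0; 0 0 -0.01 0; 0 0 0 0"

```text
time: 2.9
tool_pos: [0.5099, -0.2446, 0.0475]
tcp_rot: [2.564, 1.815, 0.0]
wrist_force: [-0.2, 0.7, -0.5]
width: 0.749
grip_force: 0.0
```

Emit:
carry_out --series "0 0 0 0; 0 0 0 0; 0 0 0 0; 0 0 0 0; 0 0 0 0" --jaw -1 --grip_force 22

```text
time: 3.52
tool_pos: [0.5103, -0.245, 0.0486]
tcp_rot: [2.562, 1.814, 0.001]
wrist_force: [-0.4, 0.1, 5.7]
width: 0.393
grip_force: 25.0
```

```bash
cat > st.py <<'E'
from workcell import bot
import numpy as np
s=bot.read_state(); print(s['time'],'p',np.round(s['tool_pos'],4),'F',np.round(s['wrist_force'],2),'M',np.round(s['torque'],3),'w',round(s['width']*85,1),'g',round(float(s['grip_force']),1),'q6',np.round(s['q'],3),'tau',np.round(s['joint_torque'],2))
E
python3 st.py
```

```text
3.525 p [ 0.5103 -0.245   0.0486] F [-0.36  0.14  5.74] M [0.094 0.191 0.043] w 33.4 g 25.0 q6 [-0.492  0.26   2.008 -0.     0.872 -0.153] tau [ 0.000e+00 -4.082e+01 -2.753e+01  2.000e-02 -4.100e-01  0.000e+00]
```

Emit:
carry_out --series "0 0 0.0005 0; 0 0 0 0"

```text
time: 3.78
tool_pos: [0.5103, -0.245, 0.0486]
tcp_rot: [2.562, 1.814, 0.001]
wrist_force: [0.6, -0.8, 4.7]
width: 0.396
grip_force: 24.9
```

```bash
python3 st.py
```

```text
3.775 p [ 0.5103 -0.245   0.0486] F [ 0.57 -0.75  4.69] M [-0.046  0.018 -0.016] w 33.6 g 24.9 q6 [-0.492  0.26   2.008 -0.     0.872 -0.153] tau [ 7.000e-02 -4.098e+01 -2.675e+01  4.000e-02  1.400e-01 -0.000e+00]
```

Emit:
carry_out --series "0 0 0.0008 0; 0 0 0.0007 0; 0 0 0 4; 0 0 0 5; 0 0 0 5"

```text
time: 4.4
tool_pos: [0.5099, -0.2448, 0.0487]
tcp_rot: [2.321, 2.116, 0.001]
wrist_force: [3.1, -1.9, -3.1]
width: 0.393
grip_force: 24.1
```

```bash
python3 st.py
```

```text
4.4 p [ 0.5099 -0.2448  0.0487] F [ 3.14 -1.9  -3.06] M [-0.385 -0.587 -0.22 ] w 33.4 g 24.1 q6 [-0.492  0.259  2.008  0.     0.873 -0.4  ] tau [  0.6  -44.69 -27.93  -0.06   1.39   0.48]
```

Emit:
carry_out --series "0 0 -0.001 0; 0 0 0 5; 0 0 0 5; 0 0 0 5; 0 0 0 5"

```text
time: 5.03
tool_pos: [0.5098, -0.2448, 0.0486]
tcp_rot: [1.92, 2.485, 0.0]
wrist_force: [1.5, -2.5, 1.7]
width: 0.398
grip_force: 24.7
```

```bash
python3 st.py
```

```text
5.025 p [ 0.5098 -0.2448  0.0486] F [ 1.45 -2.52  1.66] M [-0.227 -0.288 -0.207] w 33.8 g 24.7 q6 [-0.492  0.259  2.008 -0.     0.873 -0.747] tau [  0.96 -42.35 -27.12   0.05   0.74   0.48]
```

Emit:
carry_out --series "0 0 0 7; 0 0 0 7; 0 0 0 7; 0 0 0 7; 0 0 0 7; 0 0 0 7; 0 0 0 7; 0 0 0 7"

```text
time: 6.02
tool_pos: [0.5095, -0.245, 0.0486]
tcp_rot: [0.527, 3.097, -0.001]
wrist_force: [1.2, -2.3, 2.1]
width: 0.393
grip_force: 24.8
```

```bash
python3 st.py
```

```text
6.025 p [ 0.5095 -0.245   0.0486] F [ 1.24 -2.28  2.1 ] M [-0.317 -0.07  -0.234] w 33.4 g 24.8 q6 [-4.920e-01  2.590e-01  2.008e+00 -1.000e-03  8.740e-01 -1.725e+00] tau [  1.58 -42.2  -27.16   0.33   0.57   0.77]
```

Emit:
carry_out --series "0 0 0 0; 0 0 0 0; 0 0 0 0; 0 0 0.02 0; 0 0 0.04 0; 0 0 0.04 0" --jaw 0.4

```text
time: 6.78
tool_pos: [0.5089, -0.2441, 0.1486]
tcp_rot: [-0.531, -3.095, -0.001]
wrist_force: [0.4, -0.6, 0.4]
width: 0.701
grip_force: 0.0
```

Emit:
carry_out --series "0.001 0.02 0 -10; 0.001 0.02 0 -10; 0.001 0.02 0 -10; 0.001 0.02 0 -10; 0.001 0.02 0 -10; 0.001 0.018 0 -10; 0 0 0 -6.6; 0 0 0 0; 0 0 0 0"

```text
time: 7.9
tool_pos: [0.5154, -0.1265, 0.1482]
tcp_rot: [-2.141, -2.299, 0.0]
wrist_force: [0.2, -0.6, 0.5]
width: 0.699
grip_force: 0.0
```

```bash
python3 look.py 0.5156 -0.1262
```

```text
rect [ 514.7 -111.3] [35.8 59.3] 3.9 3509
dir 93.9 axis [ 515.6 -125.2] tooly 4.05
7.95 [ 0.5154 -0.1267  0.1482] [ 0.3  -0.63  0.09] [-0.031 -0.017 -0.017]
7.95 [ 0.5154 -0.1267  0.1482] [ 0.3  -0.63  0.09] [-0.031 -0.017 -0.017]
7.95 [ 0.5154 -0.1267  0.1482] [ 0.3  -0.63  0.09] [-0.031 -0.017 -0.017]
7.95 [ 0.5154 -0.1267  0.1482] [ 0.3  -0.63  0.09] [-0.031 -0.017 -0.017]
```

Tool is aligned; descend, grip (raising slightly as the pads swing down), turn.

Emit:
carry_out --series "0 0 -0.04 0; 0 0 -0.03 0; 0 0 -0.02 0; 0 0.0004 -0.01 0; 0 0 0 0"

```text
time: 8.57
tool_pos: [0.515, -0.1261, 0.0478]
tcp_rot: [-2.142, -2.297, 0.001]
wrist_force: [0.4, 0.1, 0.7]
width: 0.7
grip_force: 0.0
```

Emit:
carry_out --series "0 0 0 0; 0 0 0 0; 0 0 0 0; 0 0 0 0; 0 0 0 0; 0 0 0.001 0; 0 0 0 0" --jaw -1

```text
time: 9.45
tool_pos: [0.5159, -0.1262, 0.0496]
tcp_rot: [2.142, 2.297, 0.001]
wrist_force: [0.6, -0.5, 1.8]
width: 0.392
grip_force: 26.0
```

Emit:
carry_out --series "0 0 0 4; 0 0 0 5; 0 0 0 5; 0 0 0 5; 0 0 0 5; 0 0 0 5; 0 0 0 5"

```text
time: 10.32
tool_pos: [0.5164, -0.126, 0.0496]
tcp_rot: [1.373, 2.824, 0.001]
wrist_force: [2.1, 1.6, 0.2]
width: 0.397
grip_force: 25.8
```

```bash
python3 st.py
```

```text
10.325 p [ 0.5164 -0.126   0.0496] F [2.1  1.62 0.25] M [ 0.137 -0.359  0.052] w 33.7 g 25.8 q6 [-2.870e-01  2.010e-01  2.081e+00  1.000e-03  8.590e-01 -9.530e-01] tau [ -0.6  -39.64 -27.59  -0.36   0.57   0.7 ]
```

Emit:
carry_out --series "0 0 0 7; 0 0 0 7; 0 0 0 7; 0 0 0 7; 0 0 0 7; 0 0 0 7; 0 0 0 7; 0 0 0 7"

```text
time: 11.32
tool_pos: [0.5161, -0.1256, 0.0495]
tcp_rot: [-0.115, 3.138, 0.001]
wrist_force: [2.0, 1.8, 0.8]
width: 0.395
grip_force: 25.9
```

```bash
python3 st.py
```

```text
11.325 p [ 0.5161 -0.1256  0.0495] F [1.97 1.77 0.79] M [ 0.457 -0.184 -0.033] w 33.5 g 25.9 q6 [-2.860e-01  2.000e-01  2.081e+00  2.000e-03  8.590e-01 -1.931e+00] tau [ -1.15 -39.27 -27.82  -0.68   0.19   0.99]
```

Emit:
carry_out --series "0 0 0 0; 0 0 0 0; 0 0 0 0; 0 0 0.02 0; 0 0 0.04 0; 0 0 0.04 0" --jaw 0.4

```text
time: 12.08
tool_pos: [0.5149, -0.126, 0.1498]
tcp_rot: [0.108, -3.138, -0.001]
wrist_force: [1.0, -0.6, 0.6]
width: 0.698
grip_force: 0.0
```

Emit:
carry_out --series "0.001 0.02 0 -9; 0.001 0.02 0 -9; 0.001 0.02 0 -9; 0.001 0.02 0 -9; 0.001 0.02 0 0; 0.001 0.02 0 0; 0 0 0 0; 0 0 0 0"

```text
time: 13.08
tool_pos: [0.5214, -0.0065, 0.1492]
tcp_rot: [-0.866, -3.02, 0.001]
wrist_force: [0.1, -0.7, -0.5]
width: 0.701
grip_force: 0.0
```

```bash
python3 look.py 0.5222 -0.0062 n1.png
```

```text
rect [ 5.099e+02 -2.000e-01] [36.  59.6] 64.5 3447
dir 154.5 axis [522.5  -6.2] tooly 57.97
13.125 [ 0.5214 -0.0067  0.1492] [0.5  1.34 0.85] [-0.062  0.027  0.002]
13.125 [ 0.5214 -0.0067  0.1492] [0.5  1.34 0.85] [-0.062  0.027  0.002]
13.125 [ 0.5214 -0.0067  0.1492] [0.5  1.34 0.85] [-0.062  0.027  0.002]
13.125 [ 0.5214 -0.0067  0.1492] [0.5  1.34 0.85] [-0.062  0.027  0.002]
```

Emit:
carry_out --series "0.0008 0 -0.03 6.5; 0 0 -0.03 0; 0 0 -0.02 0; 0 0 -0.015 0; 0 0 -0.006 0; 0 0 0 0"

```text
time: 13.88
tool_pos: [0.5224, -0.0063, 0.0483]
tcp_rot: [-0.694, -3.064, 0.0]
wrist_force: [-0.5, -0.5, 0.5]
width: 0.698
grip_force: 0.0
```

Emit:
carry_out --series "0 0 0 0; 0 0 0 0; 0 0 0 0; 0 0 0 0; 0 0 0 0; 0 0 0.001 0; 0 0 0 0" --jaw -1

```text
time: 14.75
tool_pos: [0.5224, -0.0061, 0.0494]
tcp_rot: [0.693, 3.064, 0.0]
wrist_force: [0.5, 0.4, 2.4]
width: 0.394
grip_force: 25.8
```

Emit:
carry_out --series "0 0 0 -4; 0 0 0 -5; 0 0 0 -5; 0 0 0 -5; 0 0 0 -5; 0 0 0 -5; 0 0 0 -5"

```text
time: 15.62
tool_pos: [0.5225, -0.006, 0.0493]
tcp_rot: [1.562, 2.725, 0.0]
wrist_force: [0.6, 0.7, 0.9]
width: 0.395
grip_force: 26.0
```

```bash
python3 st.py
```

```text
15.625 p [ 0.5225 -0.006   0.0493] F [0.57 0.69 0.88] M [ 0.03  -0.264  0.082] w 33.6 g 26.0 q6 [-0.059  0.186  2.099  0.     0.856 -0.589] tau [ -0.37 -38.46 -27.71  -0.12   0.36  -0.69]
```

Emit:
carry_out --series "0 0 0 -7; 0 0 0 -7; 0 0 0 -7; 0 0 0 -7; 0 0 0 -7; 0 0 0 -7; 0 0 0 -7; 0 0 0 -7"

```text
time: 16.62
tool_pos: [0.5227, -0.006, 0.0493]
tcp_rot: [2.66, 1.671, 0.001]
wrist_force: [1.0, 0.8, 0.2]
width: 0.396
grip_force: 26.0
```

```bash
python3 st.py
```

```text
16.625 p [ 0.5227 -0.006   0.0493] F [0.99 0.78 0.23] M [-0.014 -0.221  0.047] w 33.6 g 26.0 q6 [-0.059  0.186  2.098  0.     0.856  0.39 ] tau [ -0.4  -38.72 -27.54  -0.1    0.51  -0.98]
```

Emit:
carry_out --series "0 0 0 0; 0 0 0 0; 0 0 0 0; 0 0 0.02 0; 0 0 0.04 0; 0 0 0.04 0" --jaw 0.4

```text
time: 17.38
tool_pos: [0.5217, -0.0061, 0.1498]
tcp_rot: [-2.656, -1.677, 0.002]
wrist_force: [-0.5, -0.7, 0.1]
width: 0.699
grip_force: 0.0
```

```bash
python3 - <<'E'
from h import *
p,d,K,D,T=cam('scene'); cv2.imwrite('pics/s2.png',p); W=world(d,K,D,T); Q=W.reshape(-1,3); Q=Q[np.isfinite(Q).all(1)]
q=Q[(Q[:,0]>.40)&(Q[:,0]<.68)&(Q[:,1]>.11)&(Q[:,1]<.42)&(Q[:,2]>.018)&(Q[:,2]<.035)]
r=cv2.minAreaRect(q[:,:2].astype(np.float32)*1000); print(len(q),r)
q=Q[(Q[:,0]>.40)&(Q[:,0]<.68)&(Q[:,1]>.11)&(Q[:,1]<.42)&(Q[:,2]>.003)&(Q[:,2]<.035)]
V=np.zeros((320,290,3),np.uint8); V[((q[:,1]-.11)*1000).astype(int),((q[:,0]-.4)*1000).astype(int)]=(80,80,80)
h=q[q[:,2]>.018]; V[((h[:,1]-.11)*1000).astype(int),((h[:,0]-.4)*1000).astype(int)]=(0,255,255)
P=p[120:400,100:520]; P=cv2.resize(P,(480,320)); cv2.imwrite('pics/v2.png',np.hstack([V[::-1],P]))
E
```

```text
988 ((552.1900024414062, 262.12237548828125), (235.09974670410156, 176.00148010253906), 9.689902305603027)
```

View pics/v2.png

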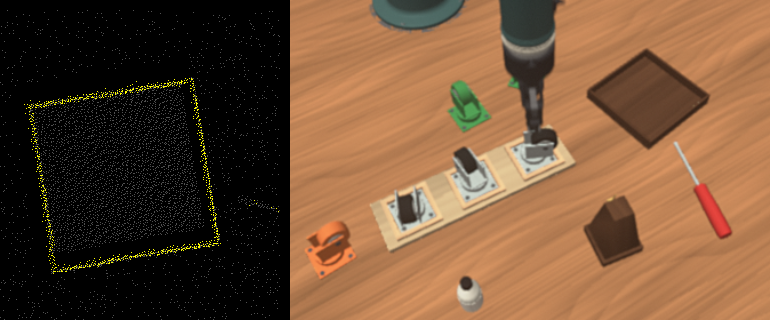

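Emit:
carry_out --series "-0.0013 -0.024 0 9.6; -0.0013 -0.024 0 9.6; -0.0013 -0.024 0 9.6; -0.0013 -0.024 0 9.6; -0.0013 -0.024 0 9.6; -0.0013 -0.024 0 9.6; -0.0013 -0.024 0 9.6; -0.0013 -0.024 0 9.6; -0.0013 -0.024 0 9.6; -0.0009 -0.0224 0 9.6; 0 0 0 0; 0 0 0 0"

```text
time: 18.92
tool_pos: [0.5094, -0.244, 0.1489]
tcp_rot: [-0.535, -3.095, -0.001]
wrist_force: [0.3, 0.2, 0.7]
width: 0.7
grip_force: 0.0
```

```bash
python3 look.py 0.5097 -0.2445
```

```text
rect [ 521.6 -249.5] [35.9 58.3] 70.3 3209
dir -19.7 axis [ 508.4 -244.8] tooly 70.42
18.975 [ 0.5095 -0.2438  0.149 ] [-0.32 -0.    0.06] [ 0.01   0.015 -0.026]
18.975 [ 0.5095 -0.2438  0.149 ] [-0.32 -0.    0.06] [ 0.01   0.015 -0.026]
18.975 [ 0.5095 -0.2438  0.149 ] [-0.32 -0.    0.06] [ 0.01   0.015 -0.026]
18.975 [ 0.5095 -0.2438  0.149 ] [-0.32 -0.    0.06] [ 0.01   0.015 -0.026]
```

Emit:
carry_out --series "0 0 -0.03 0; 0 0 -0.03 0; 0 0 -0.02 0; 0 0 -0.015 0; 0 0 -0.006 0; 0 0 0 0"

```text
time: 19.73
tool_pos: [0.5098, -0.2443, 0.0483]
tcp_rot: [-0.532, -3.096, -0.0]
wrist_force: [0.4, 0.1, 0.6]
width: 0.698
grip_force: 0.0
```

Emit:
carry_out --series "0 0 0 0; 0 0 0 0; 0 0 0 0; 0 0 0 0; 0 0 0 0; 0 0 0.001 0; 0 0 0.001 0; 0 0 0.002 0; 0 0 0.002 0; 0 0 0.003 0; 0 0 0.003 0; 0 0 0 0" --jaw -1 --grip_force 28

```text
time: 21.22
tool_pos: [0.5089, -0.2437, 0.0597]
tcp_rot: [-0.531, -3.094, -0.002]
wrist_force: [-0.2, 0.5, -3.3]
width: 0.393
grip_force: 32.1
```

```bash
python3 st.py
```

```text
21.225 p [ 0.5089 -0.2437  0.0597] F [-0.21  0.54 -3.31] M [-0.022  0.016 -0.047] w 33.4 g 32.1 q6 [-4.910e-01  2.440e-01  2.003e+00  1.000e-03  8.970e-01 -1.722e+00] tau [-4.000e-02 -4.553e+01 -3.148e+01  1.000e-02  3.000e-02 -0.000e+00]
```

Emit:
carry_out --series "0 0 0.01 0; 0 0 0.02 0; 0 0 0.03 0; 0 0 0.03 0; 0 0 0.015 0; 0 0 0.005 0; 0 0.01 0 0; 0.001 0.02 0 0; 0.001 0.03 0 0; 0.001 0.03 0 0; 0.001 0.03 0 0; 0.001 0.03 0 0; 0.001 0.03 0 0; 0.001 0.03 0 0; 0.001 0.03 0 0; 0.001 0.03 0 0"

```text
time: 23.22
tool_pos: [0.5172, 0.0278, 0.1689]
tcp_rot: [-0.53, -3.094, -0.0]
wrist_force: [-0.1, 0.2, -3.4]
width: 0.394
grip_force: 32.1
```

Emit:
carry_out --series "0.001 0.03 0 0; 0.001 0.03 0 0; 0.001 0.03 0 0; 0.001 0.03 0 0; 0.001 0.03 0 0; 0 0.03 0 0; 0 0.025 0 0; 0 0.015 0 0; 0 0.009 0 0; 0 0 0 0; 0 0 0 0"

```text
time: 24.6
tool_pos: [0.5236, 0.2538, 0.1701]
tcp_rot: [-0.533, -3.096, 0.001]
wrist_force: [0.7, -0.5, -4.0]
width: 0.39
grip_force: 32.1
```

```bash
python3 - <<'E'
from h import *
p,d,K,D,T=cam('side'); cv2.imwrite('pics/side.png',p)
E
python3 st.py
```

```text
24.65 p [0.5237 0.2537 0.1702] F [ 0.48 -0.35 -3.58] M [ 0.027 -0.004  0.028] w 33.3 g 32.1 q6 [ 0.409  0.148  1.886 -0.     1.108 -0.821] tau [ 2.60e-01 -4.46e+01 -3.61e+01  0.00e+00 -2.00e-02 -0.00e+00]
```

View pics/side.png

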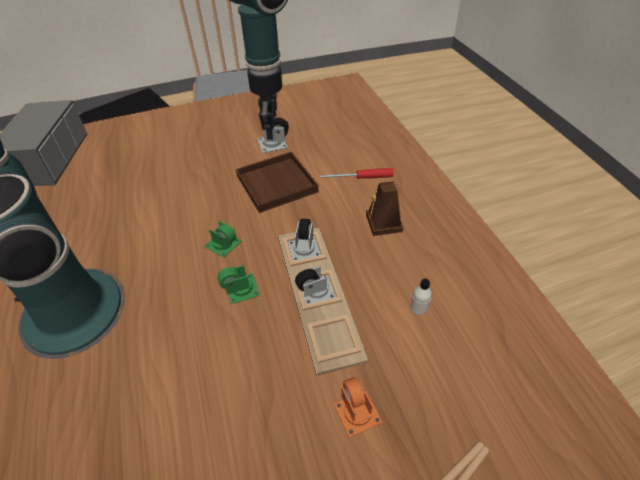

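Emit:
carry_out --series "0 0 -0.015 0; 0 0 -0.03 0; 0 0 -0.03 0; 0 0 -0.025 0; 0 0 -0.012 0; 0 0 -0.006 0; 0 0 -0.003 0; 0 0 -0.002 0; 0 0 0 0"

```text
time: 25.78
tool_pos: [0.5241, 0.2547, 0.0479]
tcp_rot: [0.532, 3.095, 0.001]
wrist_force: [-0.3, -1.3, -3.6]
width: 0.391
grip_force: 32.0
```

Emit:
carry_out --series "0 0 -0.001 0; 0 0 -0.001 0; 0 0 -0.001 0; 0 0 -0.001 0; 0 0 0 0"

```text
time: 26.4
tool_pos: [0.5236, 0.2545, 0.0431]
tcp_rot: [-0.532, -3.096, 0.0]
wrist_force: [-0.4, -0.5, -3.1]
width: 0.39
grip_force: 32.0
```

```bash
python3 st.py
```

```text
26.4 p [0.5236 0.2545 0.0431] F [-0.37 -0.51 -3.08] M [-0.056  0.04  -0.006] w 33.1 g 32.0 q6 [ 0.41   0.295  1.974 -0.     0.873 -0.821] tau [-0.000e+00 -4.781e+01 -3.092e+01 -1.000e-02 -3.000e-02 -0.000e+00]
```

Emit:
carry_out --series "0 0 -0.0005 0; 0 0 -0.0005 0; 0 0 0 0"

```text
time: 26.78
tool_pos: [0.5238, 0.2545, 0.0425]
tcp_rot: [0.532, 3.096, 0.0]
wrist_force: [-0.7, -0.8, -2.1]
width: 0.394
grip_force: 32.2
```

Emit:
carry_out --series "0 0 -0.0005 0; 0 0 -0.0005 0; 0 0 0 0"

```text
time: 27.15
tool_pos: [0.5238, 0.2546, 0.0424]
tcp_rot: [0.532, 3.096, 0.0]
wrist_force: [-3.5, -1.5, 6.5]
width: 0.395
grip_force: 33.3
```

Landed gently; release and rise.

Emit:
carry_out --series "0 0 0.0005 0; 0 0 0 0; 0 0 0 0; 0 0 0 0; 0 0 0.02 0; 0 0 0.04 0; 0 0 0.05 0; 0 0 0.04 0; 0 0 0 0" --jaw 0.4

```text
time: 28.28
tool_pos: [0.5269, 0.256, 0.1984]
tcp_rot: [0.53, 3.087, 0.009]
wrist_force: [-0.5, 0.2, 0.1]
width: 0.697
grip_force: 0.0
```

```bash
python3 - <<'E'
from h import *
p,d,K,D,T=cam('side'); cv2.imwrite('pics/side2.png',cv2.resize(p[100:450,180:460],(640,800*350//350))[:600] if 0 else cv2.resize(p[110:400,180:460],(560,580)))
E
python3 st.py
```

```text
28.325 p [0.5253 0.2552 0.1955] F [ 0.36 -0.38  0.13] M [ 0.004 -0.008  0.012] w 59.7 g 0.0 q6 [ 0.41   0.126  1.862 -0.     1.148 -0.821] tau [ 1.000e-02 -4.382e+01 -3.664e+01  0.000e+00 -4.000e-02  0.000e+00]
```

View pics/side2.png

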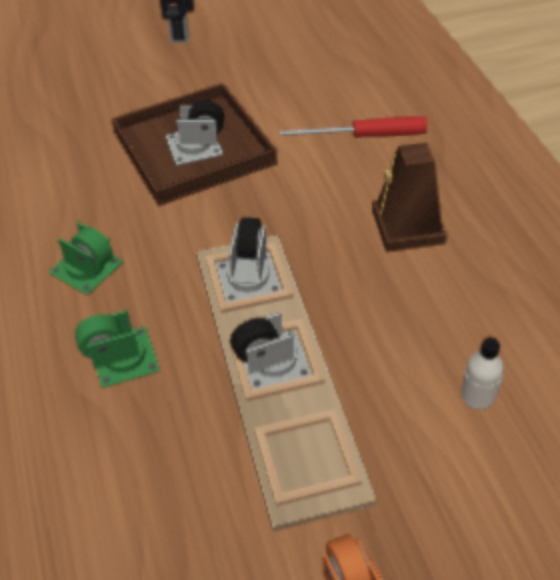

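The crop shows the caster plate-down in the tray at (195,140). The two good casters are still in their nests at (250,270) and (275,355), and the third nest is empty.

```bash
python3 -c "
from workcell import bot
print(bot.finish_job())"
```

```text
the job is handed in; nothing more can be done
None
```

I handed the job in at about 28 s: all three forks were turned a quarter turn, and the dragging caster, from the nest nearest the orange look-alike (about 0.22 N m against under 0.1 for the other two), stands plate-down in the tray, with the two good casters still in their nests.

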